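Pull the isolator cap and lock it out

ROBOT

A 6-joint arm with a two-finger parallel gripper is mounted at the origin on the work surface. World frame = base frame: x ahead of the robot, y to its left, z up, the work surface at z = 0. Lengths are in m, angles in rad, forces in N, time in s.
With the tool pointing down it reaches from about 0.25 to 0.725 m from the base axis. Payload 4 kg.
Tool frame: the origin (TCP) lies on the centre line of the jaws, within the pads' length; the fingertips stand 17 mm ahead of it and the grasp point (between the pads) lies 2 mm behind it; z points along the fingers, y is the line along which they close (so a half turn about z gives the same grasp; the last joint's range is limited). The gripper opens to 85 mm and grips with 20 to 120 N. Pads are 22 mm wide; open, the fingers measure 114 mm over their backs; the gripper's body (76 mm by 85 mm) begins 54 mm behind the grasp point. The pads swing forward as they close: fully open they stand 13 mm farther back than shut.
Start: joints at [-1.242, 0.241, 0.005, 1.335, 0, 1.571], TCP at [0.161, -0.473, 0.248] pointing down, gripper open.
Joint ranges: [-2.72, 2.72], [-1.05, 1.87], [-1.09, 1.28], [-1.99, 2.15], [-1.42, 1.44], [-3.14, 3.14]. Speed limits (rad/s): [2.79, 2.79, 3.14, 3.14, 3.14, 3.14].

INTERFACE

Orientations are given as a unit quaternion [x, y, z, w].
In Python, from workcell import bot, camera, get_calibration gives the robot as it stands.
- The arm moves only by the tool apply_moves, never from a script. Its argument "steps" is a list of rows, each a list of 3 entries, a list of its own where there are three numbers: the shift along the tool's x, y, z as a fraction of full scale, then the turn, a rotation vector about the tool's x, y, z as a fraction of full scale, then the opening, from 0 (shut) to 1 (fully open). A call has exactly 8 rows; each row shifts and turns the commanded pose from where the row before left it, along the tool's axes as they then stand; what a row does not reach is not made up. Full scale, the value 1, is 20 cm for a shift and pi rad for a turn. A row lasts 1/12 s, in which the tool goes at most 41.7 mm and 7.16 degrees, less where a joint would pass 70% of its speed; a pose out of reach is approached as far as the arm can. A call with a number of a shift or a turn outside -1 to 1 is refused whole. A call with a gripper value outside its range is refused whole. The fingers move at their own pace and stop on an object; the grip force is fixed at half the most. Time passes only in rows, so rows that do not move let the fingers close, or fill a call up. It gives the time, the measured TCP pose, the force, the opening and the grip force at its end, in the units of the state.
- bot.get_obs(): the state, without advancing time (a new reading comes with each control period).
- camera(name): name is "scene" or "side" or "wrist"; returns (picture, depth): 400x640x3 uint8, red, green, blue; 400x640 float32, m along the optical axis (not along the pixel's ray), 0 where there is no reading.
- get_calibration(name): a dict with "fov_y" (degrees; the focal length in pixels is half the picture's height over the tangent of half this angle, whatever the lens; pixels are square), "cx", "cy" (the principal point, pixels), "dist_coeffs" ([k1, k2, p1, p2, k3] as OpenCV has them; the pictures are not rectified), "rvec" (rotation vector, rad) and "tvec" (3), from world to camera coordinates, as OpenCV has them. Camera axes: x right, y down, z forward; pixel columns grow to the right and rows downward; lengths in m; the calibration is good to about 2 mm. A picture is of the moment at which its call begins: read the wrist's pose just before it. get_calibration takes no time and is no camera call; for the wrist camera it gives the pose at the moment of the call.
- bot.job_done(): hands the job in; it is judged then, once.
The state is a dict: "clock": time; "joint_pos": joint angles; "joint_vel": joint speeds; "tau": joint torques, N m; "eef_pos": TCP position; "tool_rot": TCP orientation; "ft_force": force on the tool from outside, world axes, zero at the start; "ft_torque": the same for the moment, N m; "grip_width": finger opening in m; "grasp_force": force on a finger pad.
Only numpy, scipy, OpenCV 4.12 (cv2) and the standard library are available. Lean on these libraries where they do the work, as an engineer would, in place of code of your own. Each camera call takes 0.05 s, during which the arm holds its last target. There are 200 camera calls.

TASK

Isolate the charger: press the yellow-levered isolator cap down against its spring and, keeping it well down so that nothing is forced, twist it a quarter turn anticlockwise until it is free, lift it out and set it upright on the bare shelf, letting go of it. Then take it again by the tail of its lever and stow it gently under the clear guard: foot flat on the floor of the red tray, lever sticking out of the open front towards the robot. Do not bang the guard or tray, and leave the loose things lying about where they are.

Things in the scene. Friction and masses are not known exactly. Their poses are not given: they have to be found in the camera images.
- cap: Isolator cap, about 170 g, rigid, 163 mm long, 67 high. Origin: centre of foot; z up; x along lever. Steel stem 24 mm in diameter, height 0-29, with two lugs at its foot (bar 44 along x, 10 wide, 10 high; it stands on this); black hub 60 in diameter, height 29-35; yellow lever 14 thick (y), height 47-67, x = -28 to +135, on a 14 thick web (height 35-47, x = -28 to +28). Starts locked in the socket, foot 77 mm above shelf, lever to the charger's +y.
- cap_hub (a point): Point in the cap's lever right over the stem axis, 60 mm above the foot (25 mm above the hub): grip the lever here across its 14 mm thickness to press and twist.
- cap_tail (a point): Point in the cap's lever near its tail end, 120 mm from the stem axis, 57 mm above the foot: grip here, across the 14 mm thickness, to carry the hub under the guard.
- charger: Grey battery charger, fixed. Origin: on the socket's axis at shelf level; z up, front to -x. Case x = -75 to +115, y = -100 to +100 mm; flat aluminium faceplate 60 mm above the shelf, carrying a round black socket 68 mm in diameter and 33 high, a chrome toggle 28 high and an ammeter. The shelf between charger and bay (within 60 mm of the centre line, 0.40 to 0.66 m from the robot) is bare.
- socket_rim (a point): Centre of the socket's top, 93 mm above the shelf. Bayonet: a spring holds the cap's lugs up in notches under two tabs. Pressed down 8 to 10 mm (7 is the least, 11 the bottom) the cap turns anticlockwise seen from above; clockwise is blocked. Between 60 and 120 degrees of turn the lugs are free: let up, it rises 3 mm above its locked height and lifts straight out; 40 mm up it is clear.
- spring_plate (a joint): Travel in m of the sprung plate under the cap's foot: 0 = fully up (cap out or free), 0.003 = cap locked in its notches, about 0.012 = pressed enough to turn, 0.014 = bottomed. It pushes up with about 1 N at 0, 4.5 N at 0.003, 14 N at 0.012 and 16.5 N at 0.014.
- bay: Lock-out bay, fixed: a red tray 100 (x) by 110 (y) mm under a clear guard. Origin: centre of its underside at shelf level; z up; the open front faces -x. Floor 4 mm thick, 90 by 100 mm inside; the front sill's top is 12 mm above the shelf, that of the other walls 25; walls 5 thick. The cap goes in from the front, over the sill.
- guard_edge (a point): Middle of the guard's front lower edge (yellow strip), 110 mm above the shelf. The guard is a flat clear plate, height 110 to 114 mm, running back 105 mm from here and 60 mm to either side, on two rear posts 10 mm thick at x = +56, y = -45 and +45 mm of the bay.
- bay_floor (a point): Centre of the tray's inner floor, 4 mm above the shelf, where the cap's foot should stand.
- heat_sink: Loose finned aluminium heat sink block, 110 x 70 x 40 mm; origin under its centre. Bystander.
- knob: Loose blue nylon knob, 54 mm in diameter, 38 mm high; origin under its centre. Bystander.
- lug_a: Loose tinned copper cable lug, 93 mm long, 26 mm wide, 19 mm high; origin near the middle of its underside. Bystander.
- lug_b: A second such lug. Bystander.
- nipple_cap: Loose steel grease-nipple cap, 30 mm in diameter, 36 mm high; origin under its centre. Bystander.
There are look-alikes about, which are no part of the job. Of the things that look like the cap, the largest one is meant.

How it is judged:
On the way, in this order (a step that is already met when the one before it is completed fails the run):
1. the cap is pressed down against its spring in the socket (plate travel over 9 mm) (value of joint spring_plate above 0.009 m), for 0.1 s.
2. still down in the socket, the cap has been twisted free: its lever within 0.5 rad of the charger's x axis (angle between the x axis of cap and the x axis of charger, either way round below 0.5 rad and horizontal distance between cap and charger below 0.01 m and z of cap in the frame of charger below 0.085 m), for 0.1 s.
3. the cap stands upright on the bare shelf (foot within 6 mm of it, tilt under 0.1 rad), well outside the bay, let go and at rest (height (world z) of cap below 0.006 m and angle between cap's own z axis and vertical below 0.1 rad and horizontal distance between cap and bay above 0.1 m and contact force between the fingers and cap below 0.1 N and linear speed of cap below 0.02 m/s), for 0.2 s.
At the end, for the whole second after the job is handed in: The cap stands upright (tilt under 0.08 rad) and at rest in the bay under the guard, foot on the tray floor (within 5 mm) and within 30 mm of its centre, the lever pointing out of the front (tail point more than 80 mm in front of the bay's centre) (horizontal distance between cap and bay_floor below 0.03 m and z of cap in the frame of bay_floor between -0.004 and 0.005 m and angle between cap's own z axis and vertical below 0.08 rad and x of cap_tail in the frame of bay below -0.08 m and linear speed of cap below 0.02 m/s); the robot touches nothing.
It fails at once if the cap is forced round past its catch without being pressed down (turned 0.2 to 0.8 rad in the socket at a plate travel under 8 mm) (angle between the x axis of cap and the x axis of charger, either way round between 0.77 and 1.37 rad and horizontal distance between cap and charger below 0.01 m and z of cap in the frame of charger below 0.085 m and value of joint spring_plate below 0.008 m).
It fails at once if the cap strikes the bay or its guard, or is dropped into it (over 40 N) (contact force between cap and bay above 40 N).
It fails at once if the robot strikes the bay or its guard (over 20 N) (contact force between any of the arm, the fingers and bay above 20 N).
It fails at once if a loose bystander (heat sink, knob, lug or grease-nipple cap) is moved more than 25 mm (distance of any of heat_sink, knob, lug_a, lug_b, nipple_cap from where it was at the start of the episode above 0.025 m).
It also fails if it takes over 56 s, if anything falls off the work surface, if the arm or the gripper's body presses on something with over 40 N, if the wrist force passes 120 N, or if a joint passes its speed limit or range.

## Working session

There is one attempt and no reset: what is moved stays moved. The work goes in short steps, Python scripts to look and compute and a tool call to move; the robot and the scene stay as the last step left them, time stands still between calls to the robot, and variables do not carry over. Pictures are saved under pics/ and viewed, at most 10 in all, crops included, and the job is handed in when it is done.

Besides the shell and the picture viewer there is one more tool, called after "Emit:" as name([rows], argument=value, ...), one row to a line, values as JSON. apply_moves: Moves the arm, as the interface text tells. Its arguments: {"type":"object","properties":{"steps":{"type":"array"}},"required":["steps"]}

```bash
mkdir -p pics; ls; cat > h.py <<'E'
import numpy as np, cv2
from scipy.spatial.transform import Rotation as R
from workcell import bot, camera, get_calibration
def K(c):
    f=200/np.tan(np.radians(c["fov_y"])/2)
    return np.array([[f,0,c["cx"]],[0,f,c["cy"]],[0,0,1]])
def ray(c,uv):
    p=cv2.undistortPoints(np.array([[uv]],float),K(c),np.array(c["dist_coeffs"],float))[0,0]
    Rm=cv2.Rodrigues(np.array(c["rvec"],float))[0]; t=np.array(c["tvec"],float)
    return -Rm.T@t, Rm.T@np.array([p[0],p[1],1.])
def onz(c,uv,z):
    o,d=ray(c,uv); return o+d*(z-o[2])/d[2]
def dpt(c,uv,dep):
    o,d=ray(c,uv); return o+d*dep
def proj(c,P):
    return cv2.projectPoints(np.array(P,float).reshape(-1,3),np.array(c["rvec"],float),np.array(c["tvec"],float),K(c),np.array(c["dist_coeffs"],float))[0][:,0]
def cloud(c,dep):
    """world point for every pixel (400x640x3)"""
    v,u=np.mgrid[0:400,0:640]; uv=np.stack([u,v],-1).reshape(-1,1,2).astype(float)
    p=cv2.undistortPoints(uv,K(c),np.array(c["dist_coeffs"],float))[:,0]
    Rm=cv2.Rodrigues(np.array(c["rvec"],float))[0]; t=np.array(c["tvec"],float)
    X=np.c_[p,np.ones(len(p))]*dep.reshape(-1,1)
    return ((X-t)@Rm).reshape(400,640,3)
def save(n,im): cv2.imwrite("pics/"+n,cv2.cvtColor(im,cv2.COLOR_RGB2BGR))
E
python3 - <<'E'
from h import *
a=[]
for n in("scene","side"):
    im,d=camera(n); c=get_calibration(n); np.savez(n,im=im,d=d); 
    o,dd=ray(c,(320,200)); print(n,o.round(3),dd.round(3),c["fov_y"],c["dist_coeffs"])
    save(n+".png",im)
print(bot.get_obs())
E
```

```text
pics
scene [ 1.563 -0.416  0.991] [-0.718  0.284 -0.635] 43.64838890141018 [0.02384884 0.         0.         0.         0.        ]
side [-0.027  1.05   0.814] [ 0.395 -0.763 -0.511] 53.20298304440798 [-0.07255271  0.          0.          0.          0.        ]
{'clock': 0.1, 'joint_pos': array([-1.24201203e+00,  2.41329455e-01,  3.86151037e-03,  1.33521492e+00,
       -1.78420104e-05,  1.57082628e+00]), 'joint_vel': array([ 0.00018488, -0.00101912,  0.00559674, -0.00030909, -0.00101545,
       -0.0011326 ]), 'tau': array([-1.75695877e-04, -3.73138583e+01,  2.53010416e+01,  1.08761803e-02,
       -1.31710190e-04,  2.24519816e-06]), 'eef_pos': array([ 0.16126767, -0.47270991,  0.24750702]), 'tool_rot': array([ 9.86520025e-01,  1.63637866e-01, -1.63182817e-04, -9.29087373e-04]), 'ft_force': array([ 0.0841567 , -0.2910934 , -0.10093132]), 'ft_torque': array([ 0.00263127, -0.00164329,  0.00464429]), 'grasp_force': 0.0, 'grip_width': 0.08532810395427452}
```

View pics/scene.png

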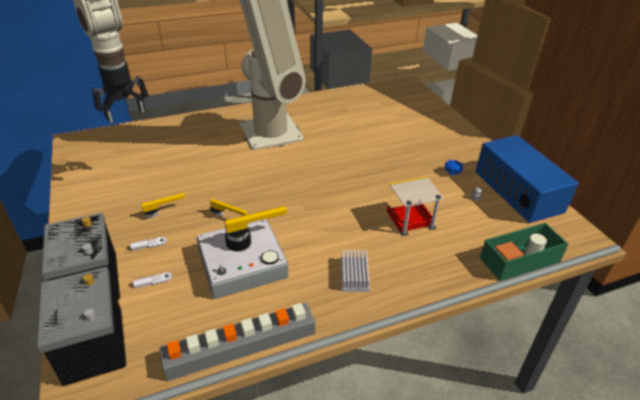

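View pics/side.png

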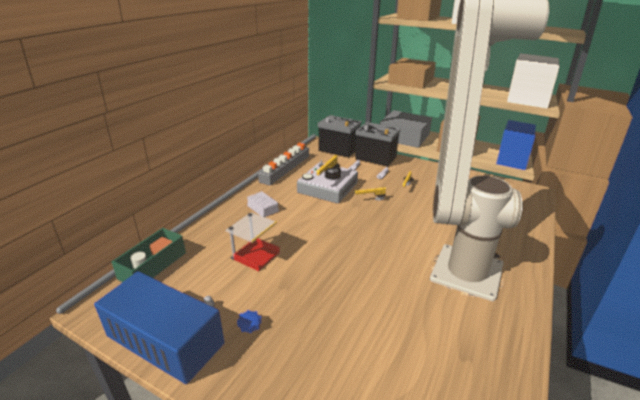

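Scene picture: the candidates for the cap are the lever on the charger (255,218), the smaller one at (163,203) and the small one at (228,208). The last two lie on the shelf, so I choose the one on the charger's socket. The bay is at (413,210), with the charger at (240,260). In the side picture the cap is at (328,168) and the bay at (255,245).

```bash
cat > m.py <<'E'
from h import *
for n in("scene","side"):
    z=np.load(n+".npz"); im,d=z["im"],z["d"]; c=get_calibration(n); P=cloud(c,d)
    hsv=cv2.cvtColor(im,cv2.COLOR_RGB2HSV); H,S,V=[hsv[...,i] for i in range(3)]
    ye=((H>20)&(H<32)&(S>190)&(V>120)&(d>0)&(P[...,0]<.9)&(P[...,0]>.2)).astype(np.uint8)
    k,l,st,ce=cv2.connectedComponentsWithStats(ye)
    for i in range(1,k):
        if st[i,4]>25:
            Q=P[l==i]; print(n,"yellow",ce[i].round(),st[i,4],"min",np.percentile(Q,3,0).round(3),"max",np.percentile(Q,97,0).round(3))
            top=Q[Q[:,2]>.134]
            if len(top)>20:
                (vx,vy,x0,y0)=cv2.fitLine(top[:,:2].astype(np.float32),cv2.DIST_HUBER,0,.01,.01).ravel(); t=(top[:,:2]-[x0,y0])@[vx,vy]
                print("  dir",np.arctan2(vy,vx),"ends",[x0+vx*t.min(),y0+vy*t.min()],[x0+vx*t.max(),y0+vy*t.max()])
    red=((H<8)|(H>172))&(S>180)&(V>90)&(d>0)&(P[...,2]<.06)&(P[...,2]>-.01)&(P[...,0]<.9)&(P[...,0]>.2)
    k,l,st,ce=cv2.connectedComponentsWithStats(red.astype(np.uint8))
    for i in range(1,k):
        if st[i,4]>100:
            Q=P[l==i]; print(n,"red",ce[i].round(),st[i,4],np.percentile(Q,2,0).round(3),np.percentile(Q,98,0).round(3), cv2.minAreaRect(Q[:,:2].astype(np.float32)))
    fp=(abs(P[...,2]-.06)<.004)&(S<60)&(P[...,0]<.95)&(P[...,0]>.2)
    k,l,st,ce=cv2.connectedComponentsWithStats(fp.astype(np.uint8)); i=1+st[1:,4].argmax(); Q=P[l==i]; print(n,"plate",ce[i],st[i,4],cv2.minAreaRect(Q[:,:2].astype(np.float32)))
    g=(abs(P[...,2]-.112)<.012)&(d>0)&(P[...,1]>.0)&(P[...,0]<.8)&(P[...,0]>.2)
    k,l,st,ce=cv2.connectedComponentsWithStats(g.astype(np.uint8))
    for i in range(1,k):
        if st[i,4]>40: print(n,"guard",ce[i].round(),st[i,4],cv2.minAreaRect(P[l==i][:,:2].astype(np.float32)))
    bl=(V<50)&(abs(P[...,2]-.093)<.03)&(d>0)&(P[...,0]<.8)&(P[...,0]>.2)
    k,l,st,ce=cv2.connectedComponentsWithStats(bl.astype(np.uint8))
    for i in range(1,k):
        if st[i,4]>60: print(n,"black",ce[i].round(),st[i,4],np.percentile(P[l==i],[3,97],0).round(3).tolist())
    x,y=(190,170) if n=="scene" else (290,130)
    w=(130,140) if n=="scene" else (130,80)
z=np.load("scene.npz"); cr=z["im"][170:310,110:300]; cr2=z["im"][160:250,370:500]
a=cv2.resize(cr,None,fx=3.6,fy=3.6,interpolation=cv2.INTER_CUBIC); save("crop.png",a)
E
python3 m.py
```

```text
scene yellow [161. 202.] 292 min [ 0.327 -0.486  0.027] max [ 0.346 -0.371  0.055]
scene yellow [246. 215.] 777 min [ 0.394 -0.292  0.039] max [ 0.61  -0.139  0.146]
  dir -1.5540514 ends [np.float64(0.6020611942831909), np.float64(-0.133361864797654)] [np.float64(0.6047423503399069), np.float64(-0.293464414282798)]
scene red [399. 214.] 199 [ 0.565  0.191 -0.001] [0.659 0.253 0.027] ((0.6000725030899048, 0.2048996090888977), (0.05510463938117027, 0.1187916249036789), 55.36855697631836)
scene red [417. 219.] 363 [ 0.579  0.219 -0.001] [0.666 0.297 0.025] ((0.6308903694152832, 0.27206897735595703), (0.06136695668101311, 0.11683771014213562), 55.54265594482422)
scene plate [238.60647803 252.41362621] 2686 ((0.6234955191612244, -0.26683127880096436), (0.1898287832736969, 0.19380903244018555), 1.249142050743103)
scene guard [614.  89.] 374 ((0.33040913939476013, 1.2722538709640503), (0.025874504819512367, 0.26063665747642517), 89.7720947265625)
scene guard [529. 166.] 2816 ((0.6230219602584839, 0.6359034776687622), (0.15013214945793152, 0.28631821274757385), 89.30001068115234)
scene guar
[... 385 characters left out ...]
0.004] [0.656 0.308 0.029] ((0.6090908646583557, 0.2536636292934418), (0.10987602174282074, 0.09606495499610901), 83.37239837646484)
side plate [328.91639344 179.28688525] 610 ((0.617267370223999, -0.26291900873184204), (0.18738596141338348, 0.20942501723766327), 0.061914559453725815)
side guard [251. 227.] 798 ((0.6267610788345337, 0.2492074966430664), (0.12483326345682144, 0.11030928045511246), 86.8504638671875)
side guard [158. 313.] 5540 ((0.6186975240707397, 0.6395264863967896), (0.14131473004817963, 0.28218013048171997), 89.7742691040039)
side black [344. 138.] 261 [[0.589, -0.633, 0.066], [0.794, -0.568, 0.122]]
side black [392. 146.] 75 [[0.462, -0.66, 0.066], [0.481, -0.571, 0.121]]
```

View pics/crop.png

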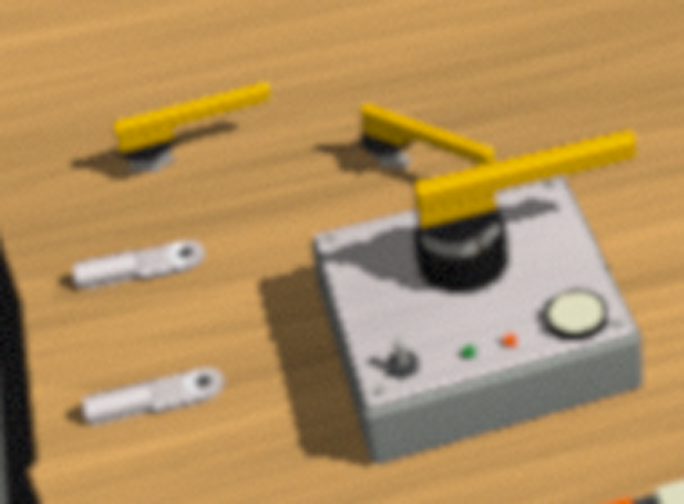

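Crop: the largest cap sits on the charger's socket, lever from (420,195) to (635,140). The two smaller look-alikes lie on the shelf. I'll turn the tool first so the jaws lie across the lever.

Emit:
apply_moves([
  [[0,0,-0.02],[0,0,-0.036],1],
  [[0,0,-0.02],[0,0,-0.036],1],
  [[0,0,-0.02],[0,0,-0.036],1],
  [[0,0,-0.02],[0,0,-0.036],1],
  [[0,0,-0.02],[0,0,-0.036],1],
  [[0,0,0],[0,0,-0.036],1],
  [[0,0,0],[0,0,-0.036],1],
  [[0,0,0],[0,0,-0.036],1],
])

```text
clock: 0.77
eef_pos: [0.1614, -0.4729, 0.2679]
tool_rot: [0.814, 0.581, 0.0, -0.0]
ft_force: [0.1, 0.2, 0.4]
grip_width: 0.0854
grasp_force: 0.0
```

```bash
cat >> h.py <<'E'
def st():
    o=bot.get_obs(); Rm=R.from_quat(o["tool_rot"]).as_matrix()
    print("t",round(o["clock"],2),"q",o["joint_pos"].round(3),"p",o["eef_pos"].round(4),"yawx",round(np.degrees(np.arctan2(Rm[1,0],Rm[0,0])),2),"zax",Rm[:,2].round(4),"F",o["ft_force"].round(1),"w",round(o["grip_width"],4),round(o["grasp_force"],1))
    return o,Rm
def to(p,o,Rm): # shift in full-scale units, tool axes
    d=Rm.T@(np.array(p)-o["eef_pos"])/.2; print("to",p,"units",d.round(3)); return d
E
python3 -c "
from h import *
o,Rm=st(); to([.55,-.22,.27],o,Rm)
c=get_calibration('wrist'); print(Rm.T@(ray(c,(320,200))[0]-o['eef_pos']),Rm.T@ray(c,(320,200))[1],c['fov_y'])"
```

```text
t 0.77 q [-1.242  0.233  0.046  1.385  0.     0.66 ] p [ 0.1614 -0.4729  0.2679] yawx 71.0 zax [-3.e-04  1.e-03 -1.e+00] F [0.1 0.2 0.4] w 0.0854 0.0
to [0.55, -0.22, 0.27] units [ 1.828  1.425 -0.01 ]
[ 0.06841137  0.00041002 -0.12459493] [-0.27286916 -0.00597867  0.9620607 ] 69.58219974116703
```

Emit:
apply_moves([
  [[0.05,0.05,0],[0,0,-0.028],1],
  [[0.07,0.1,0],[0,0,-0.028],1],
  [[0.07,0.12,0],[0,0,-0.028],1],
  [[0.07,0.12,0],[0,0,-0.027],1],
  [[0.07,0.13,0],[0,0,0],1],
  [[0.07,0.13,0],[0,0,0],1],
  [[0.07,0.13,0],[0,0,0],1],
  [[0.07,0.13,0],[0,0,0],1],
])

```text
clock: 1.43
eef_pos: [0.3522, -0.378, 0.2678]
tool_rot: [0.703, 0.711, -0.0, -0.001]
ft_force: [-0.7, -1.1, -0.2]
grip_width: 0.0856
grasp_force: 0.0
```

Emit:
apply_moves([
  [[0.06,0.15,0],[0,0,0],1],
  [[0.06,0.15,0],[0,0,0],1],
  [[0.06,0.15,0],[0,0,0],1],
  [[0.06,0.15,0],[0,0,0],1],
  [[0.06,0.15,0],[0,0,0],1],
  [[0.06,0.15,0],[0,0,0],1],
  [[0.06,0.15,0],[0,0,0],1],
  [[0.06,0.08,0],[0,0,0],1],
])

```text
clock: 2.1
eef_pos: [0.5787, -0.2791, 0.2668]
tool_rot: [0.702, 0.712, 0.0, -0.001]
ft_force: [-1.0, -0.2, -0.4]
grip_width: 0.0855
grasp_force: 0.0
```

```bash
python3 -c "
from h import *
o,Rm=st(); to([.6035,-.266,.27],o,Rm)"
```

```text
t 2.1 q [-4.500e-01  5.350e-01  4.880e-01  1.525e+00  1.000e-03  1.108e+00] p [ 0.5787 -0.2791  0.2668] yawx 90.75 zax [-6.e-04  9.e-04 -1.e+00] F [-1.  -0.2 -0.4] w 0.0855 0.0
to [0.6035, -0.266, 0.27] units [ 0.064  0.125 -0.016]
```

Straight overhead look with the wrist camera.

Emit:
apply_moves([
  [[0.03,0.06,0],[0,0,0],1],
  [[0.03,0.05,0],[0,0,0],1],
  [[0,0,0],[0,0,0],1],
  [[0,0,0],[0,0,0],1],
  [[0,0,0],[0,0,0],1],
  [[0,0,0],[0,0,0],1],
  [[0,0,0],[0,0,0],1],
  [[0,0,0],[0,0,0],1],
])

```text
clock: 2.77
eef_pos: [0.5974, -0.2689, 0.2687]
tool_rot: [0.703, 0.711, 0.0, 0.0]
ft_force: [-0.3, -1.2, -0.0]
grip_width: 0.0849
grasp_force: 0.0
```

```bash
cat > w.py <<'E'
from h import *
import sys
o,Rm=st(); c=get_calibration("wrist"); im,d=camera("wrist"); P=cloud(c,d); save(sys.argv[1],im); np.savez("wrist",im=im,d=d)
hsv=cv2.cvtColor(im,cv2.COLOR_RGB2HSV); H,S,V=[hsv[...,i] for i in range(3)]
zl=float(sys.argv[2]); zt=float(sys.argv[3])
ye=((H>18)&(H<34)&(S>170)&(V>90)&(P[...,2]>zl)&(P[...,2]<zt)).astype(np.uint8)
k,l,s,ce=cv2.connectedComponentsWithStats(ye); i=1+s[1:,4].argmax(); Q=P[l==i]; z=np.median(Q[:,2]); print("yellow n",len(Q),"z",z, np.percentile(Q[:,2],[5,95]))
top=Q[abs(Q[:,2]-np.percentile(Q[:,2],80))<.006]
r=cv2.minAreaRect(top[:,:2].astype(np.float32)); print("rect",r)
uv=np.argwhere(l==i)[:,::-1]; zt2=float(sys.argv[4])
W=np.array([onz(c,u,zt2)[:2] for u in uv[::3]]); r=cv2.minAreaRect(W.astype(np.float32)); print("ray rect at z",zt2,r); print("box",cv2.boxPoints(r).round(4).tolist())
E
python3 w.py w1.png .12 .16 .144
```

```text
t 2.77 q [-0.423  0.564  0.54   1.547 -0.     1.138] p [ 0.5974 -0.2689  0.2687] yawx 90.59 zax [ 3.e-04 -2.e-04 -1.e+00] F [-0.3 -1.2 -0. ] w 0.0849 0.0
yellow n 3002 z 0.1427456626178325 [0.14117408 0.14399126]
rect ((0.5995854139328003, -0.2110176682472229), (0.013145389035344124, 0.16096201539039612), 1.1366655826568604)
ray rect at z 0.144 ((0.5995707511901855, -0.21087437868118286), (0.012875208631157875, 0.15914767980575562), 1.0561931133270264)
box [[0.59170001745224, -0.131400004029274], [0.5946000218391418, -0.2906000018119812], [0.6075000166893005, -0.29030001163482666], [0.6044999957084656, -0.13120000064373016]]
```

View pics/w1.png

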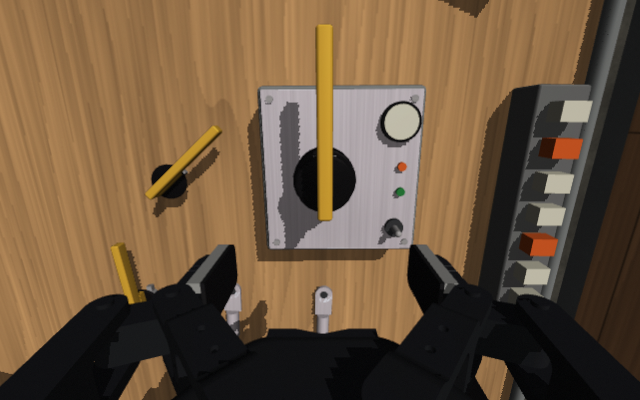

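Wrist picture: the lever runs from (325,25) to (325,220), the hub/socket disc is at (325,180), and the toggle is at (393,228). Next I'll fit the disc to fix the axis.

```bash
python3 - <<'E'
from h import *
o,Rm=st(); c=get_calibration("wrist"); z=np.load("wrist.npz"); im,d=z["im"],z["d"]; P=cloud(c,d)
m=(im.max(2)<75)&(np.hypot(P[...,0]-.601,P[...,1]+.265)<.055)
print(np.percentile(P[m][:,2],[5,25,50,75,95]).round(4))
for lo,hi in((.104,.12),(.085,.1)):
    Q=P[m&(P[...,2]>lo)&(P[...,2]<hi)]; 
    (a,b),r=cv2.minEnclosingCircle(Q[:,:2].astype(np.float32)); print(lo,len(Q),a,b,r,np.percentile(Q[:,:2],[1,99],0).round(4).tolist())
pl=(abs(P[...,2]-.06)<.005)&(im.min(2)>100)&(np.ptp(im.astype(int),axis=2)<40)
print(cv2.minAreaRect(P[pl][:,:2].astype(np.float32)))
to([.601,-.265,.1395],o,Rm)
E
```

```text
t 2.82 q [-0.423  0.564  0.54   1.547 -0.     1.138] p [ 0.5975 -0.2688  0.2687] yawx 90.6 zax [ 3.e-04 -2.e-04 -1.e+00] F [ 0.4 -0.5  1. ] w 0.0853 0.0
[0.111  0.3163 0.333  0.3428 0.351 ]
0.104 1751 0.6000875234603882 -0.2638613283634186 0.02998056635260582 [[0.572, -0.2894], [0.6284, -0.2372]]
0.085 363 0.6002963185310364 -0.26336029171943665 0.03385556489229202 [[0.5673, -0.2744], [0.6335, -0.2321]]
((0.7104746699333191, -0.27994412183761597), (0.22087174654006958, 0.394569456577301), 79.53010559082031)
to [0.601, -0.265, 0.1395] units [0.019 0.017 0.646]
```

Emit:
apply_moves([
  [[0.025,0.014,0.05],[0,0,-0.0025],1],
  [[0,0,0.1],[0,0,0],1],
  [[0,0,0.1],[0,0,0],1],
  [[0,0,0.1],[0,0,0],1],
  [[0,0,0.1],[0,0,0],1],
  [[0,0,0.1],[0,0,0],1],
  [[0,0,0.07],[0,0,0],1],
  [[0,0,0.043],[0,0,0],1],
])

```text
clock: 3.48
eef_pos: [0.5994, -0.2623, 0.1326]
tool_rot: [0.7, 0.714, -0.001, -0.002]
ft_force: [0.0, 0.2, 0.6]
grip_width: 0.0856
grasp_force: 0.0
```

Emit:
apply_moves([
  [[0,0,0],[0,0,0],1],
  [[0,0,0],[0,0,0],1],
  [[0,0,0],[0,0,0],0.6],
  [[0,0,0],[0,0,0],0.4],
  [[0,0,0],[0,0,0],0.3],
  [[0,0,0],[0,0,0],0.3],
  [[0,0,0],[0,0,0],0.3],
  [[0,0,0],[0,0,0],0.3],
])

```text
clock: 4.15
eef_pos: [0.6009, -0.2633, 0.1361]
tool_rot: [0.7, 0.714, 0.0, 0.0]
ft_force: [-0.4, -0.5, 0.9]
grip_width: 0.0255
grasp_force: 0.0
```

```bash
python3 -c "
from h import *
o,Rm=st(); to([.6002,-.2638,.136],o,Rm)"; python3 w.py w2.png .12 .16 .144
```

```text
t 4.15 q [-0.413  0.612  0.278  1.237 -0.     1.139] p [ 0.6009 -0.2633  0.1361] yawx 91.1 zax [ 5.e-04 -3.e-04 -1.e+00] F [-0.4 -0.5  0.9] w 0.0255 0.0
to [0.6002, -0.2638, 0.136] units [-0.002 -0.003  0.   ]
t 4.15 q [-0.413  0.612  0.278  1.237 -0.     1.139] p [ 0.6009 -0.2633  0.1361] yawx 91.1 zax [ 5.e-04 -3.e-04 -1.e+00] F [-0.4 -0.5  0.9] w 0.0255 0.0
yellow n 9338 z 0.14277238019904803 [0.14131821 0.14392065]
rect ((0.599746584892273, -0.21611876785755157), (0.013296677730977535, 0.12595415115356445), 0.8744707107543945)
ray rect at z 0.144 ((0.5997428894042969, -0.21625371277332306), (0.012851816602051258, 0.12301113456487656), 0.8881629109382629)
box [[0.5924000144004822, -0.15489999949932098], [0.5942999720573425, -0.27790001034736633], [0.6071000099182129, -0.2777000069618225], [0.6051999926567078, -0.15469999611377716]]
```

Emit:
apply_moves([
  [[-0.002,-0.003,0],[0,0,0],0.2],
  [[0,0,0],[0,0,0],0.1],
  [[0,0,0],[0,0,0],0],
  [[0,0,0],[0,0,0],0],
  [[0,0,0],[0,0,0],0],
  [[0,0,0],[0,0,0],0],
  [[0,0,0],[0,0,0],0],
  [[0,0,0],[0,0,0],0],
])

```text
clock: 4.87
eef_pos: [0.6001, -0.2637, 0.1358]
tool_rot: [0.7, 0.714, -0.0, 0.0]
ft_force: [-1.5, 0.8, 3.2]
grip_width: 0.0132
grasp_force: 60.1
```

Emit:
apply_moves([
  [[0,0,0.01],[0,0,0],0],
  [[0,0,0.01],[0,0,0],0],
  [[0,0,0.01],[0,0,0],0],
  [[0,0,0.01],[0,0,0],0],
  [[0,0,0.005],[0,0,0],0],
  [[0,0,0],[0,0,0],0],
  [[0,0,0],[0,0,0],0],
  [[0,0,0],[0,0,0],0],
])

```text
clock: 5.53
eef_pos: [0.6002, -0.2637, 0.1285]
tool_rot: [0.7, 0.714, 0.0, 0.001]
ft_force: [-4.4, 0.8, 10.7]
grip_width: 0.0128
grasp_force: 61.2
```

```bash
python3 -c "
from h import *
o,Rm=st()"; python3 w.py w3.png .11 .16 .134
```

```text
t 5.53 q [-0.414  0.615  0.264  1.218 -0.     1.138] p [ 0.6002 -0.2637  0.1285] yawx 91.11 zax [ 1.2e-03 -7.0e-04 -1.0e+00] F [-4.4  0.8 10.7] w 0.0128 61.2
t 5.53 q [-0.414  0.615  0.264  1.218 -0.     1.138] p [ 0.6002 -0.2637  0.1285] yawx 91.11 zax [ 1.2e-03 -7.0e-04 -1.0e+00] F [-4.4  0.8 10.7] w 0.0128 61.2
yellow n 8785 z 0.1353643171339147 [0.13394815 0.13649419]
rect ((0.5999993681907654, -0.2131475806236267), (0.013255875557661057, 0.11821241676807404), 1.1096680164337158)
ray rect at z 0.134 ((0.5999312400817871, -0.21359436213970184), (0.01311178132891655, 0.11843608319759369), 1.0635037422180176)
box [[0.5922999978065491, -0.15449999272823334], [0.5945000052452087, -0.2728999853134155], [0.6075999736785889, -0.2727000117301941], [0.605400025844574, -0.1543000042438507]]
```

Emit:
apply_moves([
  [[0,0,0.005],[0,0,0],0],
  [[0,0,0.005],[0,0,0],0],
  [[0,0,0],[0,0,0],0],
  [[0,0,0],[0,0,0],0],
  [[0,0,0],[0,0,0],0],
  [[0,0,0],[0,0,0],0],
  [[0,0,0],[0,0,0],0],
  [[0,0,0],[0,0,0],0],
])

```text
clock: 6.25
eef_pos: [0.6002, -0.2637, 0.1269]
tool_rot: [0.7, 0.714, 0.0, 0.001]
ft_force: [-5.3, 1.7, 12.3]
grip_width: 0.0131
grasp_force: 61.4
```

```bash
python3 w.py w3.png .11 .16 .134
```

```text
t 6.25 q [-0.414  0.616  0.262  1.214 -0.     1.138] p [ 0.6002 -0.2637  0.1269] yawx 91.11 zax [ 1.5e-03 -9.0e-04 -1.0e+00] F [-5.3  1.7 12.3] w 0.0131 61.4
yellow n 8772 z 0.13383228416587112 [0.13238838 0.13494061]
rect ((0.599996030330658, -0.21405333280563354), (0.013261992484331131, 0.12004660815000534), 1.0626623630523682)
ray rect at z 0.134 ((0.5999318957328796, -0.21389636397361755), (0.01293125282973051, 0.11795800179243088), 1.069083571434021)
box [[0.5924000144004822, -0.1550000011920929], [0.5946000218391418, -0.27300000190734863], [0.6075000166893005, -0.2727000117301941], [0.6053000092506409, -0.15479999780654907]]
```

Emit:
apply_moves([
  [[0,0,0],[0,0,-0.01],0],
  [[0,0,0],[0,0,-0.015],0],
  [[0,0,0],[0,0,-0.015],0],
  [[0,0,0],[0,0,-0.015],0],
  [[0,0,0],[0,0,-0.015],0],
  [[0,0,0],[0,0,-0.015],0],
  [[0,0,0],[0,0,-0.015],0],
  [[0,0,0],[0,0,0],0],
])

```text
clock: 6.97
eef_pos: [0.6022, -0.2641, 0.1277]
tool_rot: [0.579, 0.815, 0.001, 0.003]
ft_force: [-0.8, 0.4, 12.2]
grip_width: 0.0133
grasp_force: 61.3
```

```bash
python3 w.py w3.png .11 .16 .134; python3 -c "
from h import *; print(bot.get_obs()['ft_torque'])"
```

```text
t 6.97 q [-4.140e-01  6.160e-01  2.630e-01  1.212e+00  1.000e-03  8.220e-01] p [ 0.6022 -0.2641  0.1277] yawx 109.21 zax [ 0.006  -0.0019 -1.    ] F [-0.8  0.4 12.2] w 0.0133 61.3
yellow n 9574 z 0.13446905225483075 [0.13302614 0.13554077]
rect ((0.5892780423164368, -0.2247559130191803), (0.013266489841043949, 0.136014923453331), 19.27846336364746)
ray rect at z 0.134 ((0.5892734527587891, -0.22501373291015625), (0.012972662225365639, 0.13525524735450745), 19.253007888793945)
box [[0.5608999729156494, -0.16329999268054962], [0.605400025844574, -0.29100000858306885], [0.6176999807357788, -0.2867000102996826], [0.5730999708175659, -0.1589999943971634]]
[0.19805255 0.32507047 0.06035128]
```

Emit:
apply_moves([
  [[0,0,0.004],[0,0,-0.02],0],
  [[0,0,0],[0,0,-0.022],0],
  [[0,0,0],[0,0,-0.022],0],
  [[0,0,0],[0,0,-0.022],0],
  [[0,0,0],[0,0,-0.022],0],
  [[0,0,0],[0,0,-0.022],0],
  [[0,0,0],[0,0,-0.022],0],
  [[0,0,0],[0,0,-0.018],0],
])

```text
clock: 7.68
eef_pos: [0.6027, -0.264, 0.1272]
tool_rot: [0.343, 0.939, 0.0, 0.004]
ft_force: [0.2, 0.6, 12.1]
grip_width: 0.013
grasp_force: 61.4
```

```bash
python3 w.py w3.png .11 .16 .134; python3 -c "
from h import *; print(bot.get_obs()['ft_torque'])"
```

```text
t 7.68 q [-4.13e-01  6.17e-01  2.63e-01  1.21e+00  1.00e-03  2.86e-01] p [ 0.6027 -0.264   0.1272] yawx 139.91 zax [ 0.0073 -0.0017 -1.    ] F [ 0.2  0.6 12.1] w 0.013 61.4
yellow n 9664 z 0.1339051868082125 [0.13240806 0.13501104]
rect ((0.5723092555999756, -0.2373838722705841), (0.013066206127405167, 0.13820652663707733), 49.901397705078125)
ray rect at z 0.134 ((0.5722178220748901, -0.23741589486598969), (0.012643715366721153, 0.1358313411474228), 49.92686462402344)
box [[0.5162000060081482, -0.19850000739097595], [0.6201000213623047, -0.28600001335144043], [0.6283000111579895, -0.27630001306533813], [0.5242999792098999, -0.18889999389648438]]
[ 0.29944668  0.07881454 -0.0262282 ]
```

Emit:
apply_moves([
  [[0,0,0],[0,0,-0.028],0],
  [[0,0,0],[0,0,-0.028],0],
  [[0,0,0],[0,0,-0.028],0],
  [[0,0,0],[0,0,-0.028],0],
  [[0,0,0],[0,0,-0.028],0],
  [[0,0,0],[0,0,-0.028],0],
  [[0,0,0],[0,0,-0.028],0],
  [[0,0,0],[0,0,-0.028],0],
])

```text
clock: 8.4
eef_pos: [0.6025, -0.2641, 0.1271]
tool_rot: [-0.003, 1.0, -0.001, 0.003]
ft_force: [0.6, 1.5, 11.5]
grip_width: 0.0134
grasp_force: 61.4
```

Emit:
apply_moves([
  [[0,0,0],[0,0,0],0],
  [[0,0,0],[0,0,0],0],
  [[0,0,0],[0,0,0],0],
  [[0,0,0],[0,0,0],0],
  [[0,0,0],[0,0,0],0],
  [[0,0,0],[0,0,0],0],
  [[0,0,0],[0,0,0],0],
  [[0,0,0],[0,0,0],0],
])

```text
clock: 9.07
eef_pos: [0.6026, -0.2641, 0.1271]
tool_rot: [-0.001, 1.0, -0.001, 0.003]
ft_force: [-0.0, 2.0, 12.1]
grip_width: 0.0128
grasp_force: 61.4
```

```bash
python3 w.py w3.png .11 .16 .134; python3 -c "
from h import *; print(bot.get_obs()['ft_torque'])"
```

```text
t 9.07 q [-4.13e-01  6.17e-01  2.63e-01  1.21e+00  1.00e-03 -4.15e-01] p [ 0.6026 -0.2641  0.1271] yawx -179.94 zax [ 0.0068 -0.002  -1.    ] F [-0.   2.  12.1] w 0.0128 61.4
yellow n 9635 z 0.13386230255347872 [0.13246322 0.13499061]
rect ((0.562279999256134, -0.26393309235572815), (0.013179564848542213, 0.1379682719707489), 89.95130920410156)
ray rect at z 0.134 ((0.5622044801712036, -0.26390019059181213), (0.13579289615154266, 0.012859685346484184), 0.06020202860236168)
box [[0.4943000078201294, -0.2574999928474426], [0.4943000078201294, -0.2703999876976013], [0.6301000118255615, -0.2703000009059906], [0.6301000118255615, -0.2574000060558319]]
[0.29842826 0.21050322 0.08105571]
```

Emit:
apply_moves([
  [[0,0,-0.02],[0,0,0],0],
  [[0,0,-0.03],[0,0,0],0],
  [[0,0,-0.04],[0,0,0],0],
  [[0,0,-0.05],[0,0,0],0],
  [[0,0,-0.06],[0,0,0],0],
  [[0,0,-0.07],[0,0,0],0],
  [[0,0,-0.07],[0,0,0],0],
  [[0,0,-0.07],[0,0,0],0],
])

```text
clock: 9.78
eef_pos: [0.5994, -0.2633, 0.2054]
tool_rot: [-0.0, 1.0, 0.001, -0.001]
ft_force: [0.1, 0.4, -1.7]
grip_width: 0.0128
grasp_force: 59.6
```

```bash
python3 w.py w4.png .16 .25 .225; python3 -c "
from h import *
o,Rm=st(); to([.6,-.0,.16],o,Rm)"
```

```text
t 9.78 q [-0.414  0.577  0.401  1.397  0.    -0.414] p [ 0.5994 -0.2633  0.2054] yawx -179.97 zax [-0.0028  0.0013 -1.    ] F [ 0.1  0.4 -1.7] w 0.0128 59.6
yellow n 9567 z 0.21243543892024258 [0.2111213  0.21356541]
rect ((0.5591813325881958, -0.26304370164871216), (0.013166069984436035, 0.13767826557159424), 89.9337158203125)
ray rect at z 0.225 ((0.5559313893318176, -0.26311999559402466), (0.01151234284043312, 0.1212368905544281), 89.99501037597656)
box [[0.4952999949455261, -0.2689000070095062], [0.6165000200271606, -0.2689000070095062], [0.616599977016449, -0.2574000060558319], [0.4952999949455261, -0.2574000060558319]]
t 9.83 q [-0.414  0.574  0.405  1.399  0.    -0.414] p [ 0.6008 -0.2639  0.209 ] yawx -179.97 zax [ 0.0024 -0.001  -1.    ] F [ 0.7 -0.2  1.3] w 0.013 59.6
to [0.6, -0.0, 0.16] units [0.004 1.32  0.244]
```

Emit:
apply_moves([
  [[0,0.06,0],[0,0,0],0],
  [[0,0.1,0],[0,0,0],0],
  [[0,0.12,0],[0,0,0],0],
  [[0,0.12,0],[0,0,0],0],
  [[0,0.12,0],[0,0,0],0],
  [[0,0.12,0],[0,0,0],0],
  [[0,0.12,0],[0,0,0],0],
  [[0,0.12,0],[0,0,0],0],
])

```text
clock: 10.5
eef_pos: [0.5986, -0.0854, 0.2039]
tool_rot: [-0.0, 1.0, 0.001, -0.002]
ft_force: [0.1, -0.3, -1.2]
grip_width: 0.013
grasp_force: 59.5
```

Emit:
apply_moves([
  [[0,0.12,0.03],[0,0,0],0],
  [[0,0.12,0.05],[0,0,0],0],
  [[0,0.1,0.08],[0,0,0],0],
  [[0,0.06,0.08],[0,0,0],0],
  [[0,0.04,0.08],[0,0,0],0],
  [[0,0,0.08],[0,0,0],0],
  [[0,0,0.08],[0,0,0],0],
  [[0,0,0.05],[0,0,0],0],
])

```text
clock: 11.17
eef_pos: [0.5973, 0.0016, 0.0963]
tool_rot: [-0.001, 1.0, 0.0, -0.003]
ft_force: [-0.2, 0.0, -2.5]
grip_width: 0.0127
grasp_force: 59.5
```

Emit:
apply_moves([
  [[0,0,0.03],[0,0,0],0],
  [[0,0,0.03],[0,0,0],0],
  [[0,0,0.02],[0,0,0],0],
  [[0,0,0.02],[0,0,0],0],
  [[0,0,0],[0,0,0],0],
  [[0,0,0],[0,0,0],0],
  [[0,0,0],[0,0,0],0],
  [[0,0,0],[0,0,0],0],
])

```text
clock: 11.83
eef_pos: [0.6005, 0.0003, 0.0806]
tool_rot: [-0.0, 1.0, -0.0, 0.001]
ft_force: [0.5, -0.3, -1.7]
grip_width: 0.0123
grasp_force: 59.5
```

```bash
python3 w.py w5.png .04 .16 .087; python3 -c "
from h import *
o,Rm=st(); to([.6,-.0,.0588],o,Rm)
im,d=camera('side'); save('s2.png',im)
im,d=camera('scene'); save('sc2.png',cv2.resize(im[120:260,240:480],None,fx=3,fy=3))"
```

```text
t 11.83 q [ 0.     0.553  0.019  1.036 -0.     0.   ] p [6.005e-01 3.000e-04 8.060e-02] yawx -179.98 zax [ 0.0013 -0.     -1.    ] F [ 0.5 -0.3 -1.7] w 0.0123 59.5
yellow n 10074 z 0.08739680746395506 [0.08600652 0.08850259]
rect ((0.5603014230728149, 0.0003640321083366871), (0.13768939673900604, 0.01369560044258833), 0.04790430888533592)
ray rect at z 0.087 ((0.5601421594619751, 0.00029667140915989876), (0.1363937109708786, 0.01334171462804079), 0.015428511425852776)
box [[0.4918999969959259, 0.006899999920278788], [0.4918999969959259, -0.006399999838322401], [0.6283000111579895, -0.006399999838322401], [0.6283000111579895, 0.007000000216066837]]
t 11.88 q [0.    0.553 0.019 1.036 0.    0.   ] p [6.005e-01 3.000e-04 8.050e-02] yawx -179.98 zax [ 0.0012  0.     -1.    ] F [ 0.6 -0.3 -1.2] w 0.013 59.5
to [0.6, -0.0, 0.0588] units [ 0.002 -0.001  0.109]
```

View pics/sc2.png

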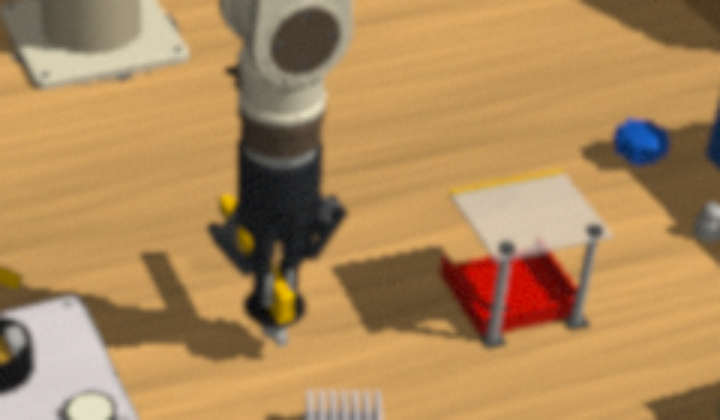

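The cap is in the gripper at crop (275,300), with its foot just above the bare shelf. The bay tray is at (515,290), its yellow strip at (455–565,180). I'll lower the cap gently.

Emit:
apply_moves([
  [[0,0,0.02],[0,0,0],0],
  [[0,0,0.025],[0,0,0],0],
  [[0,0,0.02],[0,0,0],0],
  [[0,0,0.015],[0,0,0],0],
  [[0,0,0.012],[0,0,0],0],
  [[0,0,0.012],[0,0,0],0],
  [[0,0,0],[0,0,0],0],
  [[0,0,0],[0,0,0],0],
])

```text
clock: 12.65
eef_pos: [0.6001, 0.0004, 0.059]
tool_rot: [-0.0, 1.0, 0.0, 0.0]
ft_force: [0.7, 0.0, -1.4]
grip_width: 0.013
grasp_force: 59.7
```

Emit:
apply_moves([
  [[0,0,0.003],[0,0,0],0],
  [[0,0,0.003],[0,0,0],0],
  [[0,0,0],[0,0,0],0],
  [[0,0,0],[0,0,0],0],
  [[0,0,0],[0,0,0],0],
  [[0,0,0],[0,0,0],0],
  [[0,0,0],[0,0,0],0],
  [[0,0,0],[0,0,0],0],
])

```text
clock: 13.32
eef_pos: [0.6002, 0.0004, 0.0589]
tool_rot: [-0.0, 1.0, -0.0, 0.0]
ft_force: [-3.1, -0.2, 5.0]
grip_width: 0.0128
grasp_force: 60.5
```

Emit:
apply_moves([
  [[0,0,0],[0,0,0],0.18],
  [[0,0,0],[0,0,0],0.22],
  [[0,0,0],[0,0,0],0.26],
  [[0,0,0],[0,0,0],0.35],
  [[0,0,0],[0,0,0],0.45],
  [[0,0,0],[0,0,0],0.5],
  [[0,0,0],[0,0,0],0.5],
  [[0,0,0],[0,0,0],0.5],
])

```text
clock: 13.98
eef_pos: [0.6001, 0.0004, 0.0578]
tool_rot: [-0.0, 1.0, 0.0, -0.0]
ft_force: [-0.8, -0.1, 0.5]
grip_width: 0.0429
grasp_force: 0.0
```

Emit:
apply_moves([
  [[0,0,-0.05],[0,0,0],0.5],
  [[0,0,-0.1],[0,0,0],0.5],
  [[0,0,-0.15],[0,0,0],0.5],
  [[0,0,-0.15],[0,0,0],0.5],
  [[0,0,-0.15],[0,0,0],0.5],
  [[0,0,-0.15],[0,0,0],0.5],
  [[0,0,0],[0,0,0],0.5],
  [[0,0,0],[0,0,0],0.5],
])

```text
clock: 14.65
eef_pos: [0.6016, 0.0004, 0.2115]
tool_rot: [-0.0, 1.0, 0.0, 0.003]
ft_force: [0.5, 0.1, -0.1]
grip_width: 0.0423
grasp_force: 0.0
```

```bash
python3 w.py w6.png .03 .1 .067; python3 -c "
from h import *
st()"
```

```text
t 14.65 q [1.000e-03 4.550e-01 2.170e-01 1.326e+00 0.000e+00 0.000e+00] p [6.016e-01 4.000e-04 2.115e-01] yawx -179.97 zax [ 0.0066  0.     -1.    ] F [ 0.5  0.1 -0.1] w 0.0423 0.0
yellow n 2600 z 0.06570688733353564 [0.063723   0.06700634]
rect ((0.5487287640571594, 0.0004974072799086571), (0.01292232796549797, 0.16165125370025635), 89.70394897460938)
ray rect at z 0.067 ((0.5481892824172974, 0.00037165451794862747), (0.15927571058273315, 0.013025971129536629), 0.419760137796402)
box [[0.4684999883174896, 0.006300000008195639], [0.46860000491142273, -0.0066999997943639755], [0.6279000043869019, -0.00559999980032444], [0.6277999877929688, 0.007499999832361937]]
t 14.7 q [1.000e-03 4.570e-01 2.140e-01 1.326e+00 0.000e+00 0.000e+00] p [6.005e-01 4.000e-04 2.093e-01] yawx -179.97 zax [ 0.0025  0.     -1.    ] F [-0.7 -0.5 -0.8] w 0.0425 0.0
```

View pics/w6.png

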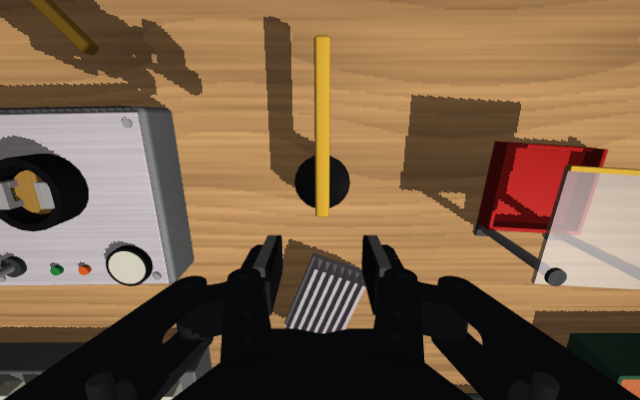

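The cap stands free and upright, lever from (322,37) to (322,215). The bay tray is at the right edge (545,185). I'll go over for a closer look at the bay.

Emit:
apply_moves([
  [[0.05,0.05,-0.05],[0,0,0],0.5],
  [[0.08,0.1,-0.06],[0,0,0],0.5],
  [[0.08,0.15,-0.06],[0,0,0],0.5],
  [[0.08,0.15,-0.06],[0,0,0],0.5],
  [[0.08,0.15,-0.06],[0,0,0],0.5],
  [[0.08,0.15,-0.06],[0,0,0],0.5],
  [[0.05,0.15,0],[0,0,0],0.5],
  [[0,0.1,0],[0,0,0],0.5],
])

```text
clock: 15.37
eef_pos: [0.4969, 0.2029, 0.2785]
tool_rot: [-0.002, 1.0, 0.0, -0.001]
ft_force: [0.6, -0.4, -0.6]
grip_width: 0.0426
grasp_force: 0.0
```

Emit:
apply_moves([
  [[0,0.1,0],[0,0,0],0.5],
  [[0,0.1,0],[0,0,0],0.5],
  [[0,0,0],[0,0,0],0.5],
  [[0,0,0],[0,0,0],0.5],
  [[0,0,0],[0,0,0],0.5],
  [[0,0,0],[0,0,0],0.5],
  [[0,0,0],[0,0,0],0.5],
  [[0,0,0],[0,0,0],0.5],
])

```text
clock: 16.03
eef_pos: [0.5, 0.2395, 0.278]
tool_rot: [0.0, 1.0, -0.0, -0.0]
ft_force: [-0.5, 0.3, -0.0]
grip_width: 0.0428
grasp_force: 0.0
```

```bash
cat > b.py <<'E'
from h import *
st(); c=get_calibration("wrist"); im,d=camera("wrist"); P=cloud(c,d); save("w7.png",im); np.savez("bay",im=im,d=d)
hsv=cv2.cvtColor(im,cv2.COLOR_RGB2HSV); H,S,V=[hsv[...,i] for i in range(3)]
ye=((H>18)&(H<34)&(S>150)&(V>90)&(abs(P[...,2]-.112)<.012)); Q=P[ye]; print("strip",len(Q),Q.mean(0) if len(Q) else 0, cv2.minAreaRect(Q[:,:2].astype(np.float32)))
red=((H<8)|(H>172))&(S>150)&(V>60)&(d>0)&(P[...,0]<.75)&(P[...,1]<.4)
for nm,lo,hi in(("floor",-.002,.0075),("sill",.009,.016),("wall",.021,.03)):
    Q=P[red&(P[...,2]>lo)&(P[...,2]<hi)]
    if len(Q)>20: print(nm,len(Q),Q.mean(0).round(4),cv2.minAreaRect(Q[:,:2].astype(np.float32)))
E
python3 b.py
```

```text
t 16.03 q [ 0.447  0.341  0.219  1.449 -0.     0.448] p [0.5    0.2395 0.278 ] yawx 179.95 zax [-1.e-04 -1.e-04 -1.e+00] F [-0.5  0.3 -0. ] w 0.0428 0.0
strip 290 [0.5739364  0.23912196 0.11491426] ((0.5744243264198303, 0.23899421095848083), (0.08666766434907913, 0.0057952553033828735), 86.31060028076172)
floor 2204 [0.5958 0.2515 0.0029] ((0.5933014750480652, 0.25635144114494324), (0.11043354868888855, 0.061516571789979935), 86.21451568603516)
sill 210 [0.5651 0.2539 0.0108] ((0.5651856064796448, 0.25550153851509094), (0.10343679040670395, 0.005362289026379585), 86.57556915283203)
wall 158 [0.5824 0.235  0.0239] ((0.5881869196891785, 0.2518576979637146), (0.10922832787036896, 0.05062306299805641), 86.6348648071289)
```

View pics/w7.png

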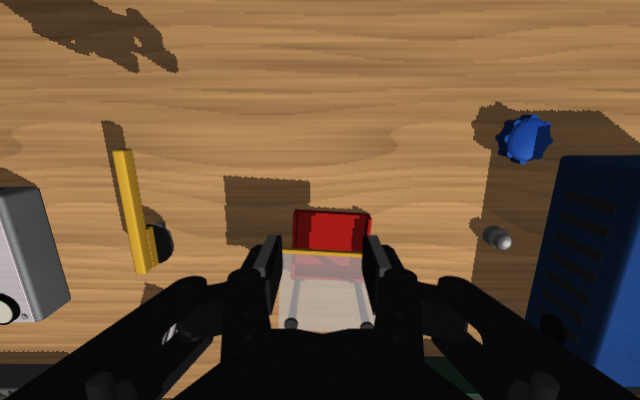

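Picture: tray at (332,232), yellow strip at (320,252), posts at (290,323) and (367,323). Cap still standing at left (135,210). Bay yaw is about −3.5°, centre about (0.6126, 0.2505). Back to the cap's tail.

Emit:
apply_moves([
  [[0,-0.07,0],[0,0,0],0.5],
  [[0.01,-0.12,0],[0,0,0],0.5],
  [[0.02,-0.16,0],[0,0,0],0.5],
  [[0.02,-0.16,0],[0,0,0],0.5],
  [[0.02,-0.16,0],[0,0,0],0.5],
  [[0.02,-0.16,0],[0,0,0],0.5],
  [[0,-0.16,0],[0,0,0],0.5],
  [[0,-0.12,0.02],[0,0,0],0.5],
])

```text
clock: 16.75
eef_pos: [0.4816, 0.0152, 0.2749]
tool_rot: [0.001, 1.0, -0.0, 0.001]
ft_force: [0.7, -0.6, 0.5]
grip_width: 0.0428
grasp_force: 0.0
```

Emit:
apply_moves([
  [[0,-0.085,0.05],[0,0,0],0.5],
  [[0,0,0.1],[0,0,0],0.5],
  [[0,0,0.13],[0,0,0],0.5],
  [[0,0,0.13],[0,0,0],0.5],
  [[0,0,0.12],[0,0,0],0.5],
  [[0,0,0.08],[0,0,0],0.5],
  [[0,0,0],[0,0,0],0.5],
  [[0,0,0],[0,0,0],0.5],
])

```text
clock: 17.42
eef_pos: [0.4811, 0.0006, 0.1516]
tool_rot: [0.0, 1.0, -0.0, -0.001]
ft_force: [0.5, 0.1, 0.5]
grip_width: 0.0428
grasp_force: 0.0
```

```bash
python3 w.py w8.png .03 .1 .067; python3 -c "
from h import *
o,Rm=st();to([.4815,.0006,.0555],o,Rm)"
```

```text
t 17.42 q [ 1.000e-03  2.720e-01 -2.160e-01  1.085e+00 -0.000e+00  2.000e-03] p [0.4811 0.0006 0.1516] yawx 179.97 zax [-2.1e-03 -2.0e-04 -1.0e+00] F [0.5 0.1 0.5] w 0.0428 0.0
yellow n 2257 z 0.06572353956075318 [0.06417151 0.06679644]
rect ((0.530157208442688, 0.000532571692019701), (0.1268903762102127, 0.013288361020386219), 0.22978685796260834)
ray rect at z 0.067 ((0.5289540886878967, 0.0005446793511509895), (0.12520557641983032, 0.013205531984567642), 0.41200289130210876)
box [[0.46630001068115234, 0.0066999997943639755], [0.46639999747276306, -0.006500000134110451], [0.5916000008583069, -0.00559999980032444], [0.5914999842643738, 0.007600000128149986]]
t 17.47 q [ 0.002  0.271 -0.214  1.085 -0.     0.002] p [0.4822 0.0007 0.1527] yawx 179.99 zax [ 6.e-04 -1.e-04 -1.e+00] F [ 0.1  0.4 -0.4] w 0.0425 0.0
to [0.4815, 0.0006, 0.0555] units [ 0.004 -0.001  0.486]
```

Emit:
apply_moves([
  [[0,0,0.06],[0,0,0],0.5],
  [[0,0,0.1],[0,0,0],0.5],
  [[0,0,0.1],[0,0,0],0.5],
  [[0,0,0.1],[0,0,0],0.5],
  [[0,0,0.08],[0,0,0],0.5],
  [[0,0,0.045],[0,0,0],0.5],
  [[0,0,0],[0,0,0],0.5],
  [[0,0,0],[0,0,0],0.5],
])

```text
clock: 18.13
eef_pos: [0.4829, 0.0012, 0.0559]
tool_rot: [-0.0, 1.0, -0.0, 0.001]
ft_force: [0.7, -0.5, 0.3]
grip_width: 0.0423
grasp_force: 0.0
```

Emit:
apply_moves([
  [[0,0,0],[0,0,0],0.4],
  [[0,0,0],[0,0,0],0.3],
  [[0,0,0],[0,0,0],0.22],
  [[0,0,0],[0,0,0],0.17],
  [[0,0,0],[0,0,0],0],
  [[0,0,0],[0,0,0],0],
  [[0,0,0],[0,0,0],0],
  [[0,0,0],[0,0,0],0],
])

```text
clock: 18.8
eef_pos: [0.4824, 0.0012, 0.0553]
tool_rot: [-0.0, 1.0, -0.0, 0.0]
ft_force: [-0.4, -0.8, 3.5]
grip_width: 0.0134
grasp_force: 60.6
```

Emit:
apply_moves([
  [[0,0,-0.005],[0,0,0],0],
  [[0,0,-0.01],[0,0,0],0],
  [[0,0,-0.015],[0,0,0],0],
  [[0,0,-0.02],[0,0,0],0],
  [[0,0,-0.02],[0,0,0],0],
  [[0,0,-0.02],[0,0,0],0],
  [[0,0,-0.01],[0,0,0],0],
  [[0,0,0],[0,0,0],0],
])

```text
clock: 19.47
eef_pos: [0.4825, 0.0013, 0.0756]
tool_rot: [-0.0, 1.0, 0.0, 0.001]
ft_force: [-0.2, -0.1, -2.0]
grip_width: 0.0136
grasp_force: 60.0
```

```bash
python3 w.py w9.png .03 .12 .087; python3 -c "
from h import *
o,Rm=st(); z=np.load('wrist.npz'); P=cloud(get_calibration('wrist'),z['d']); hsv=cv2.cvtColor(z['im'],cv2.COLOR_RGB2HSV)
m=(hsv[...,0]>18)&(hsv[...,0]<34)&(hsv[...,1]>170)&(P[...,2]>.05)&(P[...,2]<.12)&(abs(P[...,1])<.02)
Q=P[m]; print(np.polyfit(Q[:,0],Q[:,2],1),np.percentile(Q[:,0],[2,98]))
im,d=camera('side'); c=get_calibration('side'); u=proj(c,[.55,0,.05])[0].astype(int); print(u); save('s3.png',cv2.resize(im[u[1]-60:u[1]+60,u[0]-80:u[0]+80],None,fx=4,fy=4))"
```

```text
t 19.47 q [ 0.003  0.357 -0.322  0.891  0.     0.002] p [0.4825 0.0013 0.0756] yawx -179.97 zax [ 1.2e-03  1.0e-04 -1.0e+00] F [-0.2 -0.1 -2. ] w 0.0136 60.0
yellow n 2354 z 0.08545162099186018 [0.08435781 0.08643937]
rect ((0.49022215604782104, 0.00175080681219697), (0.013353317975997925, 0.04702325910329819), 88.55671691894531)
ray rect at z 0.087 ((0.4885847866535187, 0.0015049576759338379), (0.012831221334636211, 0.04541413486003876), 89.27581787109375)
box [[0.4657999873161316, -0.004600000102072954], [0.5112000107765198, -0.005200000014156103], [0.5113999843597412, 0.007600000128149986], [0.4659999907016754, 0.008200000040233135]]
t 19.52 q [ 0.003  0.357 -0.322  0.891  0.     0.002] p [0.4823 0.0013 0.0753] yawx -179.97 zax [ 8.e-04  0.e+00 -1.e+00] F [-0.2  0.3 -1.1] w 0.0131 60.0
[0.08625816 0.04225739] [0.4659378  0.51110605]
[311 212]
```

View pics/s3.png

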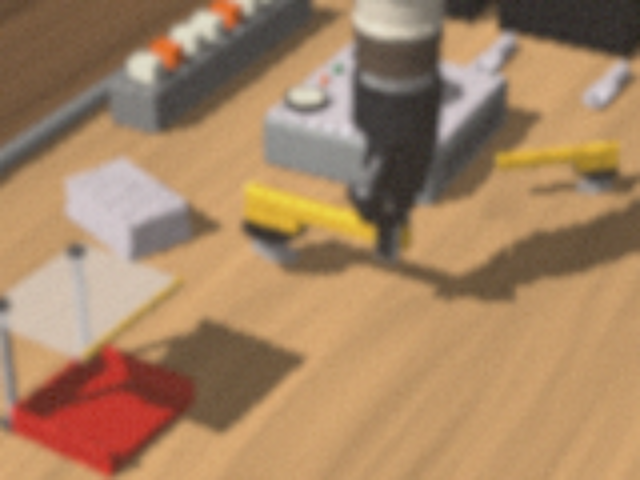

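Side crop: the cap is held by its tail, lever from (250,200) to (405,240), foot off the shelf at (275,258). The droop needs a check.

```bash
cat > tilt.py <<'E'
from h import *
o,Rm=st(); X,Y,Z=o["eef_pos"]
for n in("side","scene","wrist"):
    c=get_calibration(n); im,d=camera(n); P=cloud(c,d); hsv=cv2.cvtColor(im,cv2.COLOR_RGB2HSV)
    m=(hsv[...,0]>18)&(hsv[...,0]<34)&(hsv[...,1]>150)&(abs(P[...,1]-Y)<.03)&(P[...,0]>X-.03)&(P[...,0]<X+.17)&(P[...,2]<.15)&(P[...,2]>.02)
    Q=P[m]; r=[]
    for a in np.arange(-.015,.15,.015):
        q=Q[abs(Q[:,0]-X-a)<.0075]
        if len(q)>4: r.append((round(float(a),3),len(q),round(float(np.percentile(q[:,2],90)),4),round(float(np.median(q[:,2])),4)))
    print(n,r)
E
python3 tilt.py
```

```text
t 19.57 q [ 0.003  0.357 -0.322  0.891  0.     0.002] p [0.4821 0.0013 0.0751] yawx -179.97 zax [ 3.e-04  0.e+00 -1.e+00] F [-0.7 -0.9 -2. ] w 0.0129 60.0
side [(0.015, 6, 0.0829, 0.0823), (0.03, 16, 0.0855, 0.0765), (0.045, 21, 0.0874, 0.0826), (0.06, 22, 0.0875, 0.083), (0.075, 24, 0.0877, 0.0837), (0.09, 33, 0.0869, 0.0778), (0.105, 36, 0.0869, 0.0767), (0.12, 34, 0.087, 0.0753), (0.135, 35, 0.0871, 0.073)]
scene [(0.0, 11, 0.0877, 0.0855), (0.015, 20, 0.087, 0.0847), (0.03, 22, 0.0865, 0.084), (0.045, 22, 0.0866, 0.0828), (0.06, 21, 0.0876, 0.0847), (0.075, 26, 0.0872, 0.0831), (0.09, 28, 0.0861, 0.0829), (0.105, 44, 0.0857, 0.0717), (0.12, 44, 0.0848, 0.0762), (0.135, 44, 0.0866, 0.0743)]
wrist [(-0.015, 999, 0.0854, 0.0837), (0.0, 890, 0.0855, 0.0847), (0.015, 808, 0.0854, 0.0846), (0.03, 352, 0.0852, 0.0845)]
```

Level, with no droop. I'll back away, go sideways to in front of the bay, then turn to its yaw.

Emit:
apply_moves([
  [[0.04,0,-0.01],[0,0,0],0],
  [[0.08,0,-0.01],[0,0,0],0],
  [[0.1,0.04,0],[0,0,0],0],
  [[0.1,0.08,0],[0,0,0],0],
  [[0.1,0.1,0],[0,0,0],0],
  [[0.08,0.1,0],[0,0,0],0],
  [[0.06,0.1,0],[0,0,0],0],
  [[0,0.1,0],[0,0,0],0],
])

```text
clock: 20.38
eef_pos: [0.3657, 0.1052, 0.0785]
tool_rot: [-0.0, 1.0, -0.0, -0.002]
ft_force: [0.2, 0.6, -1.8]
grip_width: 0.0131
grasp_force: 59.9
```

Emit:
apply_moves([
  [[0,0.12,0],[0,0,0],0],
  [[0,0.12,0],[0,0,0],0],
  [[0,0.12,0],[0,0,0],0],
  [[0,0.12,0],[0,0,0],0],
  [[0,0.12,0],[0,0,0],0],
  [[0,0.1,0],[0,0,0],0],
  [[0,0.07,0],[0,0,0.01],0],
  [[0,0.03,0],[0,0,0.0095],0],
])

```text
clock: 21.05
eef_pos: [0.3697, 0.2672, 0.0791]
tool_rot: [0.03, 1.0, 0.001, 0.0]
ft_force: [-0.6, -1.0, -1.6]
grip_width: 0.0133
grasp_force: 60.0
```

Emit:
apply_moves([
  [[0,0,0],[0,0,0],0],
  [[0,0,0],[0,0,0],0],
  [[0,0,0],[0,0,0],0],
  [[0,0,0],[0,0,0],0],
  [[0,0,0],[0,0,0],0],
  [[0,0,0],[0,0,0],0],
  [[0,0,0],[0,0,0],0],
  [[0,0,0],[0,0,0],0],
])

```text
clock: 21.72
eef_pos: [0.3702, 0.265, 0.0789]
tool_rot: [0.031, 1.0, 0.0, 0.0]
ft_force: [-1.1, -0.8, -2.3]
grip_width: 0.0131
grasp_force: 60.0
```

```bash
python3 tilt.py; python3 - <<'E'
from h import *
o,Rm=st(); to([.369,.2654,.079],o,Rm); to([.4938,.2578,.079],o,Rm)
c=get_calibration("side"); im,d=camera("side"); P=cloud(c,d); hsv=cv2.cvtColor(im,cv2.COLOR_RGB2HSV)
m=(hsv[...,0]>18)&(hsv[...,0]<34)&(hsv[...,1]>150)&(abs(P[...,1]-.262)<.04)&(P[...,0]<.54)&(P[...,2]<.15)&(P[...,2]>.07)
print(cv2.fitLine(P[m][:,:2].astype(np.float32),cv2.DIST_HUBER,0,.01,.01).ravel(),np.percentile(P[m],[2,98],0))
E
```

```text
t 21.72 q [ 0.621  0.307 -0.386  0.877  0.     0.682] p [0.3702 0.265  0.0789] yawx 176.5 zax [ 0.  0. -1.] F [-1.1 -0.8 -2.3] w 0.0131 60.0
side [(-0.015, 17, 0.0934, 0.0886), (0.03, 13, 0.0827, 0.0784), (0.045, 22, 0.0909, 0.0854), (0.06, 30, 0.0941, 0.0889), (0.075, 34, 0.0929, 0.087), (0.09, 47, 0.0928, 0.0844), (0.105, 52, 0.092, 0.0778), (0.12, 50, 0.092, 0.0808), (0.135, 47, 0.092, 0.0784)]
scene [(0.0, 8, 0.092, 0.0894), (0.015, 20, 0.0899, 0.0864), (0.03, 19, 0.0901, 0.087), (0.045, 25, 0.0886, 0.0846), (0.06, 13, 0.09, 0.0856), (0.075, 27, 0.0903, 0.0871), (0.09, 25, 0.0887, 0.0845), (0.105, 33, 0.0899, 0.0786), (0.12, 37, 0.0887, 0.071), (0.135, 39, 0.0883, 0.0767)]
wrist [(-0.015, 982, 0.0896, 0.088), (0.0, 877, 0.0897, 0.0889), (0.015, 808, 0.0896, 0.0888), (0.03, 368, 0.0895, 0.0886)]
t 21.87 q [ 0.622  0.307 -0.386  0.877  0.     0.683] p [0.3701 0.2652 0.0789] yawx 176.51 zax [-0. -0. -1.] F [ 0.4 -0.3 -1.6] w 0.0132 60.0
to [0.369, 0.2654, 0.079] units [ 0.006  0.001 -0.   ]
to [0.4938, 0.2578, 0.079] units [-0.62   0.001 -0.   ]
[ 0.9978497  -0.06554407  0.43785915  0.26552564] [[0.35601695 0.25363538 0.07170304]
 [0.51293661 0.27137335 0.09439161]]
```

Emit:
apply_moves([
  [[-0.02,0,0],[0,0,0],0],
  [[-0.04,0,0],[0,0,0],0],
  [[-0.05,0,0],[0,0,0],0],
  [[-0.05,0,0],[0,0,0],0],
  [[-0.05,0,0],[0,0,0],0],
  [[-0.05,0,0],[0,0,0],0],
  [[-0.05,0,0],[0,0,0],0],
  [[-0.05,0,0],[0,0,0],0],
])

```text
clock: 22.58
eef_pos: [0.4432, 0.2607, 0.0788]
tool_rot: [0.031, 1.0, -0.0, -0.0]
ft_force: [0.7, 0.6, -3.0]
grip_width: 0.0131
grasp_force: 60.0
```

Emit:
apply_moves([
  [[-0.05,0,0],[0,0,0],0],
  [[-0.05,0,0],[0,0,0],0],
  [[-0.05,0,0],[0,0,0],0],
  [[-0.04,0,0],[0,0,0],0],
  [[-0.04,0,0],[0,0,0],0],
  [[-0.03,0,0],[0,0,0],0],
  [[0,0,0],[0,0,0],0],
  [[0,0,0],[0,0,0],0],
])

```text
clock: 23.25
eef_pos: [0.4939, 0.2576, 0.0788]
tool_rot: [0.031, 1.0, -0.0, -0.0]
ft_force: [0.5, 0.1, -1.8]
grip_width: 0.0132
grasp_force: 60.0
```

```bash
python3 - <<'E'
from h import *
o,Rm=st(); to([.4938,.2578,.0593],o,Rm)
im,d=camera('side'); c=get_calibration('side'); u=proj(c,[.6,.25,.05])[0].astype(int); save('s4.png',cv2.resize(im[u[1]-50:u[1]+50,u[0]-65:u[0]+65],None,fx=4,fy=4))
E
```

```text
t 23.25 q [ 0.481  0.48  -0.111  0.98   0.     0.542] p [0.4939 0.2576 0.0788] yawx 176.5 zax [-5.e-04 -0.e+00 -1.e+00] F [ 0.5  0.1 -1.8] w 0.0132 60.0
to [0.4938, 0.2578, 0.0593] units [0.    0.001 0.097]
```

View pics/s4.png

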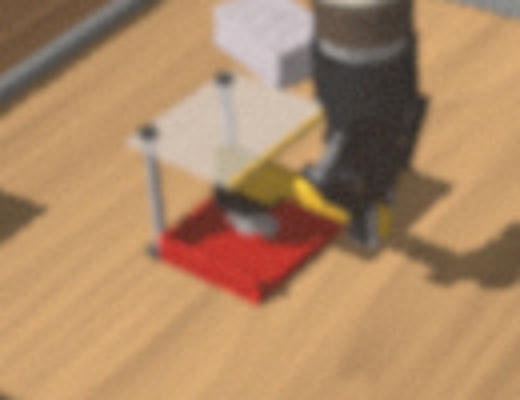

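Picture: the hub (235,190) is under the guard above the tray, with the foot at (260,228) and the lever out of the front. Lowering gently, about 19.5 mm.

Emit:
apply_moves([
  [[0,0,0.015],[0,0,0],0],
  [[0,0,0.02],[0,0,0],0],
  [[0,0,0.02],[0,0,0],0],
  [[0,0,0.015],[0,0,0],0],
  [[0,0,0.01],[0,0,0],0],
  [[0,0,0.007],[0,0,0],0],
  [[0,0,0],[0,0,0],0],
  [[0,0,0],[0,0,0],0],
])

```text
clock: 23.97
eef_pos: [0.4939, 0.2577, 0.0614]
tool_rot: [0.03, 1.0, -0.0, -0.0]
ft_force: [0.2, 0.2, -2.1]
grip_width: 0.0132
grasp_force: 60.0
```

Emit:
apply_moves([
  [[0,0,0.004],[0,0,0],0],
  [[0,0,0.003],[0,0,0],0],
  [[0,0,0.003],[0,0,0],0],
  [[0,0,0],[0,0,0],0],
  [[0,0,0],[0,0,0],0],
  [[0,0,0],[0,0,0],0],
  [[0,0,0],[0,0,0],0],
  [[0,0,0],[0,0,0],0],
])

```text
clock: 24.63
eef_pos: [0.494, 0.2579, 0.0598]
tool_rot: [0.03, 1.0, 0.0, 0.0]
ft_force: [-1.2, -0.1, 1.4]
grip_width: 0.0127
grasp_force: 60.5
```

Emit:
apply_moves([
  [[0,0,0],[0,0,0],0.17],
  [[0,0,0],[0,0,0],0.2],
  [[0,0,0],[0,0,0],0.24],
  [[0,0,0],[0,0,0],0.3],
  [[0,0,0],[0,0,0],0.4],
  [[0,0,0],[0,0,0],0.5],
  [[0,0,0],[0,0,0],0.5],
  [[0,0,0],[0,0,0],0.5],
])

```text
clock: 25.3
eef_pos: [0.4939, 0.2577, 0.0595]
tool_rot: [0.03, 1.0, -0.0, -0.0]
ft_force: [1.1, -0.3, 0.0]
grip_width: 0.0428
grasp_force: 0.0
```

Emit:
apply_moves([
  [[0,0,-0.05],[0,0,0],0.5],
  [[0,0,-0.1],[0,0,0],0.5],
  [[0.02,0,-0.12],[0,0,0],0.5],
  [[0.04,0,-0.12],[0,0,0],0.5],
  [[0.04,0,-0.12],[0,0,0],0.5],
  [[0.04,0,-0.12],[0,0,0],0.5],
  [[0,0,-0.05],[0,0,0],0.5],
  [[0,0,0],[0,0,0],0.5],
])

```text
clock: 25.97
eef_pos: [0.4676, 0.2604, 0.1992]
tool_rot: [0.03, 1.0, 0.002, 0.003]
ft_force: [1.0, -0.4, 0.2]
grip_width: 0.0428
grasp_force: 0.0
```

```bash
python3 tilt.py; python3 w.py w10.png .03 .1 .071; python3 - <<'E'
from h import *
im,d=camera('side'); c=get_calibration('side'); u=proj(c,[.6,.25,.05])[0].astype(int); a=cv2.resize(im[u[1]-50:u[1]+50,u[0]-65:u[0]+65],None,fx=4,fy=4)
save('s5.png',a)
E
```

```text
t 25.97 q [ 0.508  0.33  -0.003  1.231 -0.     0.569] p [0.4676 0.2604 0.1992] yawx 176.54 zax [ 0.0064  0.0034 -1.    ] F [ 1.  -0.4  0.2] w 0.0428 0.0
side [(0.015, 35, 0.0749, 0.0697), (0.03, 31, 0.0753, 0.0712), (0.045, 29, 0.0743, 0.0709), (0.06, 33, 0.0738, 0.07), (0.075, 29, 0.0758, 0.0702), (0.09, 27, 0.0745, 0.0689), (0.105, 24, 0.0752, 0.0686), (0.12, 41, 0.074, 0.0585), (0.135, 41, 0.0742, 0.057)]
scene [(0.015, 17, 0.0698, 0.0675), (0.03, 22, 0.0713, 0.0671), (0.045, 15, 0.0715, 0.0683), (0.105, 16, 0.117, 0.115)]
wrist [(0.015, 236, 0.0703, 0.0692), (0.03, 217, 0.0706, 0.0698), (0.045, 188, 0.0707, 0.0698), (0.06, 189, 0.0706, 0.0697), (0.075, 178, 0.0705, 0.0697), (0.09, 174, 0.0706, 0.0697), (0.105, 222, 0.114, 0.0699), (0.12, 174, 0.0704, 0.0697), (0.135, 114, 0.0705, 0.0697)]
t 26.12 q [ 0.508  0.335 -0.008  1.229 -0.     0.569] p [0.4657 0.259  0.1943] yawx 176.51 zax [-1.3e-03 -9.0e-04 -1.0e+00] F [ 1.1  1.  -0.6] w 0.0426 0.0
yellow n 1523 z 0.06976470610993116 [0.06842334 0.0708698 ]
rect ((0.542227566242218, 0.2549298107624054), (0.012606273405253887, 0.1283961981534958), 86.2498779296875)
ray rect at z 0.071 ((0.5390027761459351, 0.2550922632217407), (0.012377006933093071, 0.13058660924434662), 86.19160461425781)
box [[0.4733999967575073, 0.2533000111579895], [0.6036999821662903, 0.24459999799728394], [0.6046000123023987, 0.25690001249313354], [0.47429999709129333, 0.2655999958515167]]
```

View pics/s5.png

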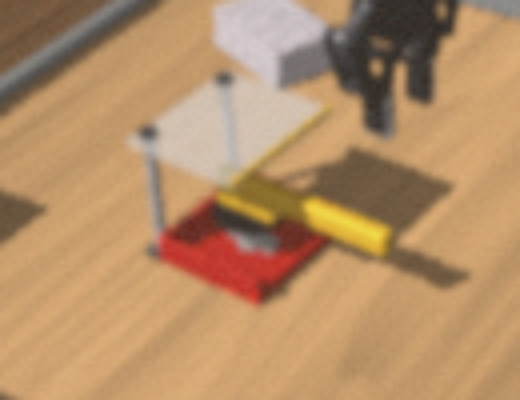

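Picture: the cap stands level in the red tray under the guard, foot at (255,238), lever out of the front (350,225), gripper clear. The lever top is at 71 mm, so the foot is on the floor.

```bash
python3 -c "
from workcell import bot
print(bot.job_done())"
```

```text
the job is handed in; nothing more can be done
None
```

The cap was pressed, twisted free, set down upright and let go on the bare shelf, then stowed level in the bay under the guard with its lever out of the front; the job was handed in at about 26 s, and no verdict came back.

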